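# Load the sprung kitchen scale to its mark

## Task

Check the sprung kitchen scale: take the steel ring weights from the wooden board one at a time, thread each over the upright post of the scale pan and set it gently down flat (do not drop it down the post), until the loaded pan's pointer has sunk into the window of the gauge and rests there. The post stands loosely in its slot, so feel for it with the ring; do not press hard and never push the pointer down past the window. Leave the rings that are not needed on the board, and leave the other kitchen things, the solid jar lid among them, where they are.

Things in the scene. Friction and masses are not known exactly. Their poses are not given: they have to be found in the camera images.
- scale: fixed white sprung kitchen scale, base 45 mm high; origin at its underside straight below the pan's centre, z up; the base reaches 75 mm to -x, 115 mm to +x, 75 mm to either y. A round steel pan (120 mm across, 5 mm thick) floats above the base. On the +x side, 90 to 105 mm from the pan's axis, stands the gauge: two thin uprights up to 125 mm high with dark steel teeth
- slot (a point): centre of the pan's top face, mid slot; same axes as the scale, sinks with the pan. A steel post, 21 mm across, 46 mm tall, flat top with sharp edges, stands loosely in the slot, which runs along y: the post's axis is at x = 0 and anywhere from y = -12 to +12 mm of this point, not reported. Light rubbing leaves it there, about 3 N sideways shifts it along the slot
- pan (a joint): how far the pan is below its top stop (m), 0 to 0.052, grows as it sinks straight down; damped spring of about 0.115 N per mm, so pressing on the pan or on the post's top with 0.5 N sinks it 4 to 5 mm; the empty pan rests at about 0 to 0.008
- pointer (a point): tip of the steel pointer that reaches out from the pan to the +x side of the scale, 110 mm from the pan's axis (point at mid thickness of the 5 mm pointer); it sinks and rises with the pan, and its height is 2.5 mm below the pan's top face
- mark (a point): centre of the gauge's window, between the upper and the lower pair of dark steel teeth on the uprights; the window is 14 mm high, so the pointer is in it when within 7 mm above or below this point. It is fixed during a run, 18 to 30 mm below the pointer of the empty pan
- board: fixed wooden board, 220 (x) x 200 (y) x 12 mm; origin at the centre of its underside, so its top is 12 mm above the origin; the four rings lie near its corners, about 50 mm from its centre in x and y
- ring0: loose plain steel ring weight, one of four alike, about 115 g (each a few per cent off): outside 46 mm, hole 24 mm, 12 mm thick; origin at the centre of its underside, z up along the hole; starts lying flat on the board. Each ring put on the scale sinks the pan by about 10 mm
- ring1: loose plain steel ring weight, one of four alike, about 115 g (each a few per cent off): outside 46 mm, hole 24 mm, 12 mm thick; origin at the centre of its underside, z up along the hole; starts lying flat on the board. Each ring put on the scale sinks the pan by about 10 mm
- ring2: loose plain steel ring weight, one of four alike, about 115 g (each a few per cent off): outside 46 mm, hole 24 mm, 12 mm thick; origin at the centre of its underside, z up along the hole; starts lying flat on the board. Each ring put on the scale sinks the pan by about 10 mm
- ring3: loose plain steel ring weight, one of four alike, about 115 g (each a few per cent off): outside 46 mm, hole 24 mm, 12 mm thick; origin at the centre of its underside, z up along the hole; starts lying flat on the board. Each ring put on the scale sinks the pan by about 10 mm
- lid: solid jar lid without a hole, 46 mm across, 12 mm thick, lying near the board's centre; origin at the centre of its underside; leave alone
- jar: bystander, glass spice jar, 44 mm across, 75 mm tall, origin at its underside
- mug: bystander, white mug, 80 mm across, 90 mm tall, origin at its underside
- mug2: bystander, blue mug, 80 mm across, 90 mm tall, origin at its underside
- bowl: bystander, white bowl, 120 mm across, 50 mm tall, origin at its underside
- spoon: bystander, spoon lying flat
- can: bystander, food can, 66 mm across, 80 mm tall, origin at its underside

How it is judged:
By the outcome, as a careful person would: the job done as asked, in the order asked, and still so for the second after the job is handed in, with the robot touching nothing.
It also fails if it takes over 72 s, if anything falls off the work surface, if the arm or the gripper's body presses on something with over 40 N, if the wrist force passes 120 N, or if a joint passes its speed limit or range.

## Robot

A 6-joint arm with a two-finger parallel gripper is mounted at the origin on the work surface. World frame = base frame: x ahead of the robot, y to its left, z up, the work surface at z = 0. Lengths are in m, angles in rad, forces in N, time in s.
With the tool pointing down it reaches from about 0.3 to 1 m from the base axis. Payload 5.1 kg.
Tool frame: the origin (TCP) lies between the finger pads; the fingertips stand 22 mm ahead of it and the grasp point (between the pads) lies 3 mm ahead of it; z points along the fingers, y is the line along which they close (so a half turn about z gives the same grasp; the last joint's range is limited). The gripper opens to 95 mm and grips with 3 to 60 N. Pads are 20 mm wide; open, the fingers measure 119 mm over their backs; the gripper's body (75 mm by 180 mm) begins 59 mm behind the grasp point.
Start: joints at [-0.083, 0.124, 1.65, -0, 1.367, -0.083], TCP at [0.65, -0, 0.237] pointing down, gripper open.
Joint ranges: [-2.61, 2.61], [-1.02, 2.33], [0.03, 2.71], [-1.35, 4.49], [0.32, 2.68], [-2.91, 2.91]. Speed limits (rad/s): [2.57, 2.57, 3.14, 3.14, 3.14, 3.14].

## Interface

Orientations are given as a 3x3 rotation matrix whose columns are the frame's x, y, z axes.
In Python, from plant import monitor, camera, get_calibration, job gives the robot as it stands. The module is installed in compiled form; this text tells all that it offers.
- The arm moves only by the shell command python3 -m creep 'ROWS' [OPENING] [FORCE]. ROWS is a JSON list of rows, 1 to 5 of them, each written [[dx, dy, dz], [rx, ry, rz]]: dx, dy, dz in m, then a rotation vector rx, ry, rz in rad; each row shifts and turns the commanded pose from where the row before left it, along the tool's axes as they then stand; what a row does not reach is not made up. A row lasts 1/10 s, in which the tool goes at most 0.05 m and 0.15 rad, less where a joint would pass 70% of its speed; a pose out of reach is approached as far as the arm can. OPENING is the opening from 0.0 (shut) to 1.0 (fully open), set as the command begins (- or left out keeps the last). The fingers move at their own pace and stop on an object; FORCE is the grip in N (left out, the last holds). Time passes only in rows, so rows that do not move let the fingers close. It prints the time, the measured TCP pose, the force, the opening and the grip force at its end. Input that does not fit is refused with a message, and nothing moves.
- monitor.sense(): the state, without advancing time (a new reading comes with each control period).
- camera(name): name is "scene" or "side" or "wrist"; returns the picture (420x560x3 uint8, red, green, blue); there is no depth.
- get_calibration(name): a dict with "fx", "fy", "cx", "cy" (pixels), "T" (4x4, takes a point from camera to world coordinates); the wrist camera has in their place "mount" (4x4, takes a point from camera to tool coordinates, whose origin is the TCP and whose axes are the flange's). Camera axes: x right, y up, looking along -z (the intrinsics and any distortion apply to the point x, -y, -z); pixel columns grow to the right and rows downward; lengths in m; the calibration is good to about 2 mm. A picture is of the moment at which its call begins: read the wrist's pose just before it. get_calibration takes no time and is no camera call.
- job.finish_job(): hands the job in; it is judged then, once.
The state is a dict: "time": time; "qpos": joint angles; "qvel": joint speeds; "effort": joint torques, N m; "eef_pos": TCP position; "orientation": TCP orientation; "contact_force": force on the tool from outside, world axes, zero at the start; "moment": the same for the moment, N m; "finger_gap": opening from 0.0 (shut) to 1.0 (fully open); "gripper_force": force on a finger pad.
Only numpy, scipy, OpenCV 4.12 (cv2) and the standard library are available. Lean on these libraries where they do the work, as an engineer would, in place of code of your own. Each camera call takes 0.05 s, during which the arm holds its last target. There are 200 camera calls.

## Working session

There is one attempt and no reset: what is moved stays moved. The work goes in short steps, Python scripts to look and compute and a shell command to move; the robot and the scene stay as the last step left them, time stands still between calls to the robot, and variables do not carry over. Pictures are saved under pics/ and viewed, at most 10 in all, crops included, and the job is handed in when it is done.

```bash
mkdir -p pics
cat > h.py <<'E'
import numpy as np, cv2
from plant import monitor, camera, get_calibration, job
def cal(n):
    c=get_calibration(n)
    return c
def camT(n):
    c=get_calibration(n)
    if n!='wrist': return c,np.array(c['T'])
    s=monitor.sense(); W=np.eye(4); W[:3,:3]=s['orientation']; W[:3,3]=s['eef_pos']
    return c,W@np.array(c['mount'])
def ray(c,T,u,v):
    K=np.array([[c['fx'],0,c['cx']],[0,c['fy'],c['cy']],[0,0,1.]])
    d=np.array(c.get('dist',c.get('distortion',np.zeros(5))),float)
    p=cv2.undistortPoints(np.array([[[u,v]]],float),K,d)[0,0]
    return T[:3,3],T[:3,:3]@np.array([p[0],-p[1],-1.])
def atz(c,T,u,v,z):
    o,d=ray(c,T,u,v); return o+d*(z-o[2])/d[2]
def proj(c,T,P):
    q=np.linalg.inv(T)@np.r_[P,1]
    K=np.array([[c['fx'],0,c['cx']],[0,c['fy'],c['cy']],[0,0,1.]])
    d=np.array(c.get('dist',c.get('distortion',np.zeros(5))),float)
    return cv2.projectPoints(np.array([[q[0],-q[1],-q[2]]]),np.zeros(3),np.zeros(3),K,d)[0][0,0]
E
python3 - <<'E'
from h import *
np.set_printoptions(precision=4,suppress=True)
s=monitor.sense(); print(s)
for n in('scene','side','wrist'):
    print(n,get_calibration(n)); cv2.imwrite(f'pics/{n}0.png',camera(n)[:,:,::-1])
a=[cv2.imread(f'pics/{n}0.png') for n in('scene','side')]
cv2.imwrite('pics/scene0.png',cv2.resize(a[0],(800,600),interpolation=cv2.INTER_CUBIC))
cv2.imwrite('pics/side0b.png',cv2.resize(a[1],(800,600),interpolation=cv2.INTER_CUBIC))
E
```

```text
{'time': 0.0, 'qpos': array([-0.0826,  0.1245,  1.6517, -0.    ,  1.3675, -0.0826]), 'qvel': array([-0.0001,  0.0007, -0.0013, -0.0021,  0.0012,  0.0011]), 'effort': array([ -0.0006, -41.7604, -35.9935,   0.0773,   0.0493,  -0.0002]), 'eef_pos': array([0.6494, 0.    , 0.2354]), 'orientation': array([[ 0.    ,  1.    , -0.002 ],
       [ 1.    , -0.    ,  0.0002],
       [ 0.0002, -0.002 , -1.    ]]), 'contact_force': array([0.5972, 0.3831, 0.0198]), 'moment': array([-0.0293, -0.0029,  0.0097]), 'gripper_force': 0.0, 'finger_gap': 1.0041255673335945}
scene {'fx': 400.0808122795778, 'fy': 400.0808122795778, 'cx': 280.3641513818438, 'cy': 211.30659483291197, 'T': array([[ 0.557 , -0.4395,  0.7047,  1.3703],
       [ 0.8305,  0.2863, -0.4778, -0.5689],
       [ 0.0083,  0.8514,  0.5244,  0.6573],
       [ 0.    ,  0.    ,  0.    ,  1.    ]])}
side {'fx': 454.4237943420168, 'fy': 454.4237943420168, 'cx': 279.864402675388, 'cy': 208.8936905891078, 'T': array([[-0.8934,  0.3026, -0.3321,  0.2719],
       [-0.4489, -0.5697,  0.6884,  0.7274],
       [ 0.0191,  0.7641,  0.6448,  0.7861],
       [ 0.    ,  0.    ,  0.    ,  1.    ]])}
wrist {'fx': 354.2216533238685, 'fy': 354.2216533238685, 'cx': 273.8530219267265, 'cy': 202.7818215960384, 'mount': array([[ 0.0009,  0.9545,  0.2983,  0.0855],
       [ 1.    , -0.0011,  0.0006,  0.0002],
       [ 0.0009,  0.2983, -0.9545, -0.1476],
       [ 0.    ,  0.    ,  0.    ,  1.    ]])}
```

View pics/scene0.png

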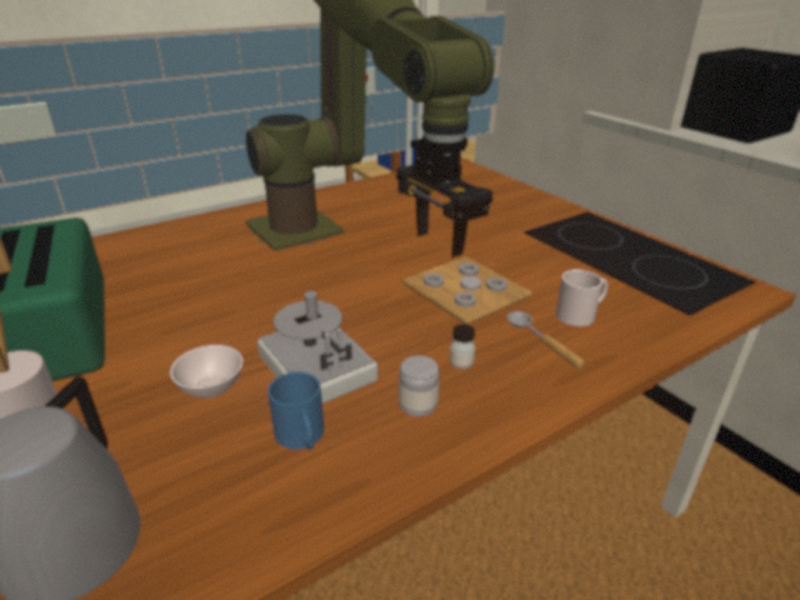

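View pics/side0b.png

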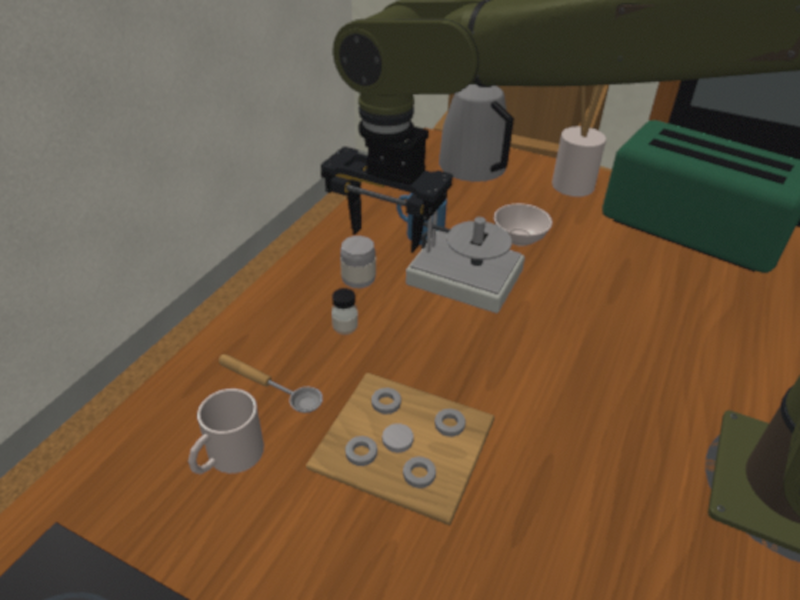

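Scene view: the board with four rings and the lid sits at around (468,285) and the scale at (315,340), with the post top at (311,294). Side view: the rings are at (386,401), (449,422), (361,451) and (419,472), the lid at (398,437) and the post at (480,220). Next I'll enlarge these areas.

Run:
```python
from h import *
np.set_printoptions(precision=4,suppress=True)
S=cv2.resize(cv2.imread('pics/scene0.png'),(560,420),interpolation=cv2.INTER_AREA); D=cv2.resize(cv2.imread('pics/side0b.png'),(560,420),interpolation=cv2.INTER_AREA)
W=cv2.imread('pics/wrist0.png')
def crop(I,x,y,w,h): return cv2.resize(I[y:y+h,x:x+w],(400,300),interpolation=cv2.INTER_CUBIC)
M=np.vstack([np.hstack([crop(S,170,190,100,75),crop(D,280,145,100,75)]),np.hstack([crop(D,212,258,140,105),cv2.resize(W,(400,300))])])
cv2.imwrite('pics/m1.png',M)
cs,Ts=camT('scene');cd,Td=camT('side')
for n,p in dict(a=(386,401),b=(449,422),c=(361,451),d=(419,472),lid=(398,437)).items(): print('side',n,atz(cd,Td,p[0]*.7,p[1]*.7,.024))
for p in((433,280),(469,269),(497,285),(466,299),(471,284)): print('scene',atz(cs,Ts,p[0]*.7,p[1]*.7,.024))
def tri(p,q):
    o1,d1=ray(cs,Ts,*p);o2,d2=ray(cd,Td,*q)
    t=np.linalg.lstsq(np.c_[d1,-d2],o2-o1,rcond=None)[0]; A=o1+t[0]*d1;B=o2+t[1]*d2; return (A+B)/2,np.linalg.norm(A-B)
print('post',tri((311*.7,294*.7),(480*.7,220*.7)))
```

```text
side a [0.5737 0.1415 0.024 ]
side b [0.4717 0.1342 0.024 ]
side c [0.5621 0.2403 0.024 ]
side d [0.4738 0.234  0.024 ]
side lid [0.5266 0.194  0.024 ]
scene [0.4812 0.1218 0.024 ]
scene [0.4851 0.2236 0.024 ]
scene [0.5771 0.2278 0.024 ]
scene [0.5859 0.1316 0.024 ]
scene [0.542  0.1821 0.024 ]
post (array([ 0.5733, -0.2185,  0.1448]), np.float64(0.001930185200911627))
```

View pics/m1.png

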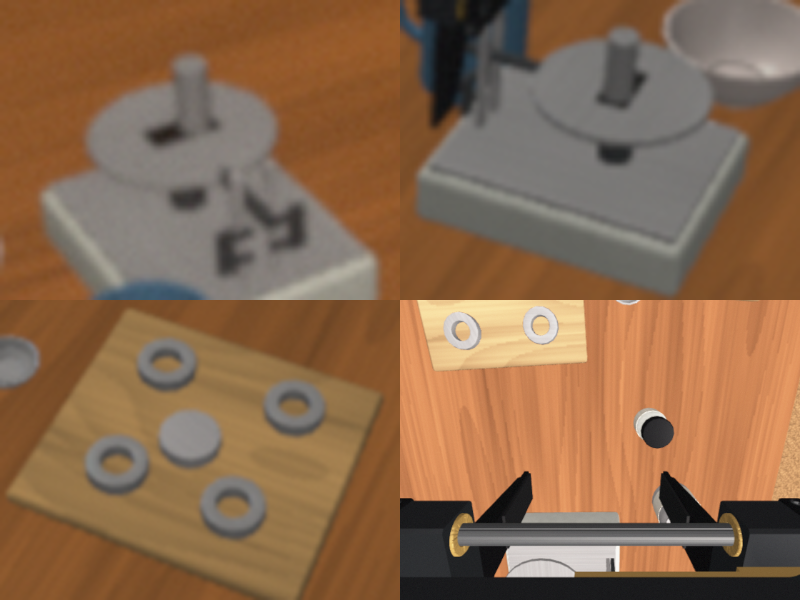

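Zoomed view: the rings and lid show clearly. The post stands toward the image-right end of the slot in the scene view (+y side). The wrist view shows two rings at about (87,43) and (196,36) in full pixels. The two fixed cameras disagree by about 15 mm, so I'll triangulate.

Run:
```python
from h import *
np.set_printoptions(precision=4,suppress=True)
cs,Ts=camT('scene');cd,Td=camT('side');cw,Tw=camT('wrist')
def tri(p,q,c1=cs,T1=Ts,c2=cd,T2=Td):
    o1,d1=ray(c1,T1,*p);o2,d2=ray(c2,T2,*q)
    t=np.linalg.lstsq(np.c_[d1,-d2],o2-o1,rcond=None)[0]; A=o1+t[0]*d1;B=o2+t[1]*d2; return (A+B)/2,np.linalg.norm(A-B)
f=.7
for n,p,q in(('a',(466,299),(386,401)),('b',(433,280),(449,422)),('c',(497,285),(361,451)),('d',(469,269),(419,472)),('lid',(471,284),(398,437))):
    print(n,tri((p[0]*f,p[1]*f),(q[0]*f,q[1]*f)))
for z in(.024,.04): print('wrist b,a',z,atz(cw,Tw,86.8,43.4,z),atz(cw,Tw,196,36.4,z))
k=4
print('wr a scene',tri((466*f,299*f),(196,36.4),cs,Ts,cw,Tw))
# scale: crops; scene: x=170+u/4,y=190+v/4 ; side 280+u/4,145+v/4
S=lambda u,v:(170+u/4,190+v/4)
D=lambda u,v:(280+(u-400)/4,145+v/4)
print('posttop',tri(S(190,62),D(623,36)))
print('postbase',tri(S(196,132),D(614,98)))
print('pan centre',tri(S(182,130),D(621,90)))
print('pan L/R pts: scene pan centre at z', [atz(cs,Ts,*S(182,130),z) for z in(.09,.1)],[atz(cd,Td,*D(621,88),z) for z in(.09,.1)])
print('slot ends scene',[atz(cs,Ts,*S(u,v),.098) for u,v in((147,138),(218,122))],'side',[atz(cd,Td,*D(u,v),.098) for u,v in((598,104),(644,74))])
print('base corners top z.045 side',[atz(cd,Td,*D(u,v),.045) for u,v in((418,172),(676,245),(745,135))],'scene',[atz(cs,Ts,*S(u,v),.045) for u,v in((42,195),(376,257))])
for p in((222,232),(302,210),(300,235),(220,262)): print('tooth',p,[atz(cs,Ts,*S(*p),z)for z in(.07,.09)])
```

```text
a (array([0.577 , 0.1379, 0.0179]), np.float64(0.0026729952082112447))
b (array([0.473 , 0.1288, 0.0177]), np.float64(0.0011219347936902726))
c (array([0.5661, 0.2366, 0.0164]), np.float64(0.0031736692963719175))
d (array([0.4759, 0.2307, 0.018 ]), np.float64(0.0015601510415367496))
lid (array([0.5303, 0.1902, 0.0165]), np.float64(0.003772809310046266))
wrist b,a 0.024 [0.4746 0.1288 0.024 ] [0.5769 0.1348 0.024 ]
wrist b,a 0.04 [0.4824 0.1268 0.04  ] [0.5802 0.1326 0.04  ]
wr a scene (array([0.577, 0.137, 0.018]), np.float64(0.003850325074070575))
posttop (array([ 0.5734, -0.2185,  0.1453]), np.float64(0.0005789597269787052))
postbase (array([ 0.5755, -0.2198,  0.095 ]), np.float64(0.0015602972567383255))
pan centre (array([ 0.5733, -0.2277,  0.0977]), np.float64(0.00019321861020490187))
pan L/R pts: scene pan centre at z [array([ 0.5624, -0.223 ,  0.09  ]), array([ 0.5766, -0.2291,  0.1   ])] [array([ 0.5775, -0.2408,  0.09  ]), array([ 0.5731, -0.2269,  0.1   ])]
slot ends scene [array([ 0.5701, -0.2504,  0.098 ]), array([ 0.5779, -0.2045,  0.098 ])] side [array([ 0.5806, -0.2054,  0.098 ]), array([ 0.5663, -0.2523,  0.098 ])]
base corners top z.045 side [array([ 0.6815, -0.1471,  0.045 ]), array([ 0.502 , -0.1562,  0.045 ]), array([ 0.5008, -0.2911,  0.045 ])] scene [array([ 0.5186, -0.3063,  0.045 ]), array([ 0.6942, -0.1584,  0.045 ])]
tooth (222, 232) [array([ 0.6496, -0.2404,  0.07  ]), array([ 0.6741, -0.2516,  0.09  ])]
tooth (302, 210) [array([ 0.6565, -0.1886,  0.07  ]), array([ 0.6808, -0.2015,  0.09  ])]
tooth (300, 235) [array([ 0.6782, -0.2023,  0.07  ]), array([ 0.7017, -0.2148,  0.09  ])]
tooth (220, 262) [array([ 0.6753, -0.255 ,  0.07  ]), array([ 0.699 , -0.2657,  0.09  ])]
```

```bash
python3 -m creep '[[[0.035,-0.018,0.025],[0,0,0]],[[0.035,-0.018,0.025],[0,0,0]],[[0.035,-0.018,0.025],[0,0,0]],[[0.032,-0.018,0.03],[0,0,0]],[[0,0,0],[0,0,0]]]' 0.7 20; python3 -m creep '[[[0,0,0],[0,0,0]],[[0,0,0],[0,0,0]]]'
python3 - <<'E'
from h import *
np.set_printoptions(precision=4,suppress=True)
c,T=camT('wrist'); W=camera('wrist')[:,:,::-1]
np.savez('w1.npz',T=T)
cv2.imwrite('pics/w1.png',cv2.resize(W,(800,600),interpolation=cv2.INTER_CUBIC))
s=monitor.sense();print(s['eef_pos'],s['contact_force'],s['finger_gap'])
E
```

```text
time: 0.65
eef_pos: [0.5723, 0.1395, 0.1257]
orientation: [[-0.004, 1.0, -0.011], [1.0, 0.004, -0.001], [-0.001, -0.011, -1.0]]
contact_force: [-0.6, 0.6, -1.1]
finger_gap: 0.707
gripper_force: 0.0
time: 0.85
eef_pos: [0.5792, 0.1365, 0.1329]
orientation: [[0.001, 1.0, 0.002], [1.0, -0.001, 0.0], [0.0, 0.002, -1.0]]
contact_force: [0.3, 0.3, 0.2]
finger_gap: 0.701
gripper_force: 0.0
[0.5796 0.1363 0.1334] [ 0.2851 -0.533   0.3596] 0.7017850326013214
```

View pics/w1.png

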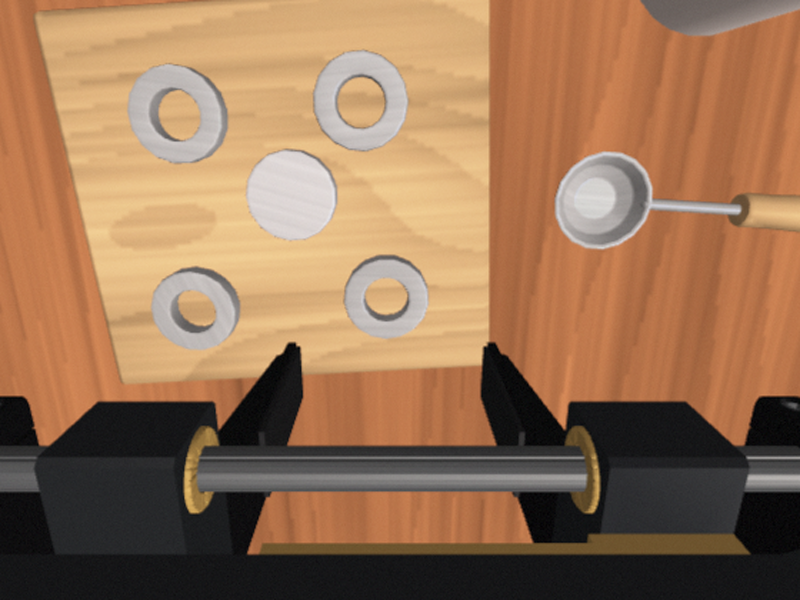

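The wrist view shows the top faces of ring a (386,297), b (197,306), c (361,100) and d (179,113), and the lid at (291,195).

Run:
```python
from h import *
np.set_printoptions(precision=4,suppress=True)
c=get_calibration('wrist');T=np.load('w1.npz')['T']
for n,u,v in(('a',386,296),('b',196,307),('c',361,100),('d',178,113),('lid',291,195),('aL',344,297),('aR',428,297)):print(n,atz(c,T,u*.7,v*.7,.024))
# fingertips midpoint: where does grasp line project?
s=monitor.sense();R=s['orientation'];p=s['eef_pos']
for P in((0,.031,.022),(0,-.031,.022),(0,0,.018)): print(proj(c,T,p+R@np.array(P))/.7)
```

```text
a [0.5768 0.1383 0.024 ]
b [0.4748 0.1321 0.024 ]
c [0.5652 0.2363 0.024 ]
d [0.4775 0.2305 0.024 ]
lid [0.5293 0.1916 0.024 ]
aL [0.5544 0.1377 0.024 ]
aR [0.5992 0.1377 0.024 ]
[475.5622 374.5204]
[307.8748 374.2051]
[391.697  379.4226]
```

```bash
python3 -m creep '[[[0.001,-0.0015,0.045],[0,0,0]],[[0.001,-0.0015,0.04],[0,0,0]],[[0,0,0],[0,0,0]],[[0,0,0],[0,0,0]],[[0,0,0],[0,0,0]]]'
```

```text
time: 1.4
eef_pos: [0.5776, 0.1388, 0.0498]
orientation: [[0.001, 1.0, 0.005], [1.0, -0.001, 0.001], [0.001, 0.005, -1.0]]
contact_force: [0.2, 0.1, 0.2]
finger_gap: 0.704
gripper_force: 0.0
```

```bash
python3 -m creep '[[[0,-0.001,0.013],[0,0,0]],[[0,0,0],[0,0,0]],[[0,0,0],[0,0,0]]]'; python3 -m creep '[[[0,0,0],[0,0,0]],[[0,0,0],[0,0,0]],[[0,0,0],[0,0,0]],[[0,0,0],[0,0,0]],[[0,0,0],[0,0,0]]]' 0.3 20
```

```text
time: 1.7
eef_pos: [0.5745, 0.139, 0.0344]
orientation: [[-0.0, 1.0, 0.001], [1.0, 0.0, 0.0], [0.0, 0.001, -1.0]]
contact_force: [0.5, -1.3, 0.5]
finger_gap: 0.699
gripper_force: 0.5
time: 2.2
eef_pos: [0.5742, 0.1391, 0.0343]
orientation: [[-0.0, 1.0, 0.0], [1.0, 0.0, 0.0], [0.0, 0.0, -1.0]]
contact_force: [-0.8, 0.9, 4.9]
finger_gap: 0.483
gripper_force: 20.6
```

```bash
python3 -m creep '[[[0,0,-0.05],[0,0,0]],[[0,0,-0.05],[0,0,0]],[[-0.03,0,-0.04],[0,0,0]],[[-0.048,0,-0.01],[0,0,0]],[[-0.048,0,-0.01],[0,0,0]]]'; python3 -m creep '[[[-0.048,0,0],[0,0,0]],[[-0.048,0,0],[0,0,0]],[[-0.048,0,0],[0,0,0]],[[-0.045,0,0],[0,0,0]],[[-0.03,0,0],[0,0,0]]]';python3 -m creep '[[[-0.0125,0,0],[0,0,0]],[[0,0,0],[0,0,0]],[[0,0,0],[0,0,0]],[[0,0,0],[0,0,0]],[[0,0,0],[0,0,0]]]'
cat > look.py <<'E'
import sys
from h import *
np.set_printoptions(precision=4,suppress=True)
n=sys.argv[1]
s=monitor.sense();print(s['eef_pos'],s['contact_force'],s['finger_gap'],s['orientation'][:,2])
c,Tw=camT('wrist'); W=camera('wrist');S=camera('scene');D=camera('side')
np.savez(f'{n}.npz',Tw=Tw,W=W,S=S,D=D)
def crop(I,x,y,w,h): return cv2.resize(I[y:y+h,x:x+w,::-1],(400,300),interpolation=cv2.INTER_CUBIC)
M=np.vstack([np.hstack([crop(S,170,180,100,75),crop(D,280,135,100,75)]),np.hstack([crop(W,200,200,160,120),crop(W,80,0,560-160,300)])])
cv2.imwrite(f'pics/{n}.png',M)
E
python3 look.py m2
```

```text
time: 2.7
eef_pos: [0.5742, 0.0121, 0.1951]
orientation: [[-0.002, 1.0, 0.002], [1.0, 0.002, -0.0], [-0.0, 0.002, -1.0]]
contact_force: [0.1, 0.1, -1.3]
finger_gap: 0.48
gripper_force: 20.0
time: 3.2
eef_pos: [0.5731, -0.2088, 0.1924]
orientation: [[0.002, 1.0, -0.001], [1.0, -0.002, 0.0], [0.0, -0.001, -1.0]]
contact_force: [1.2, 0.1, -1.5]
finger_gap: 0.484
gripper_force: 20.0
time: 3.7
eef_pos: [0.5741, -0.2171, 0.1936]
orientation: [[-0.002, 1.0, -0.0], [1.0, 0.002, 0.0], [0.0, -0.0, -1.0]]
contact_force: [-0.3, -1.1, -1.3]
finger_gap: 0.48
gripper_force: 20.0
[ 0.5741 -0.2171  0.1936] [-0.309  -1.1184 -1.2871] 0.47967011567724066 [-0.0001  0.0003 -1.    ]
```

View pics/m2.png

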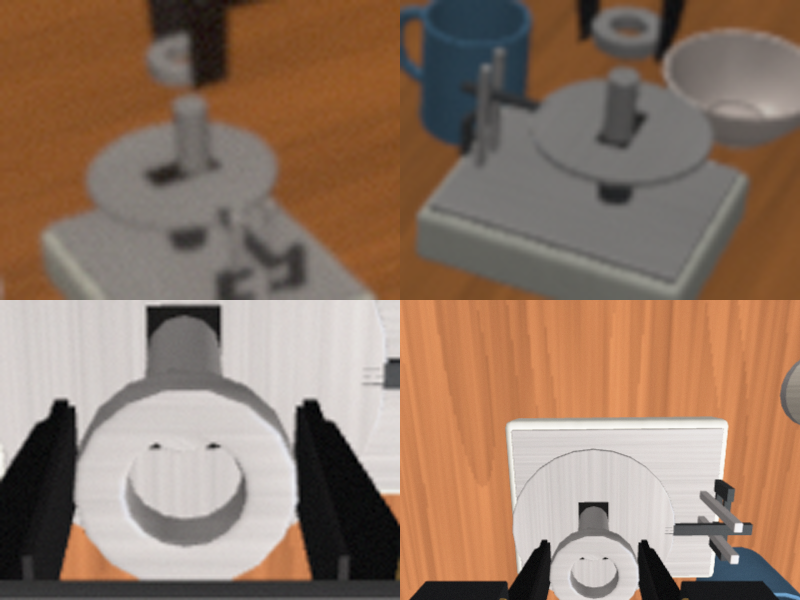

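The wrist crop shows the ring and post lined up in x: ring centre column 187, post axis 184, at 2.5x. I'll lower the ring beside the post at the same height to measure the y offset in one plane.

```bash
python3 -m creep '[[[-0.045,0,0],[0,0,0]],[[0,0,0.02],[0,0,0]],[[0,0,0.015],[0,0,0]],[[0,0,0],[0,0,0]],[[0,0,0],[0,0,0]]]'; python3 -m creep '[[[0,0,0],[0,0,0]],[[0,0,0],[0,0,0]]]'; sed -i 's/crop(W,200,200,160,120)/crop(W,194,180,160,120)/' look.py; python3 look.py m3
```

```text
time: 4.35
eef_pos: [0.5737, -0.2627, 0.1579]
orientation: [[-0.001, 1.0, -0.001], [1.0, 0.001, 0.001], [0.001, -0.001, -1.0]]
contact_force: [0.0, 0.8, -0.6]
finger_gap: 0.485
gripper_force: 20.0
time: 4.55
eef_pos: [0.5746, -0.2633, 0.1598]
orientation: [[-0.001, 1.0, 0.002], [1.0, 0.001, -0.001], [-0.001, 0.002, -1.0]]
contact_force: [0.5, -0.3, -1.1]
finger_gap: 0.483
gripper_force: 20.0
[ 0.5746 -0.2633  0.1598] [ 0.5068 -0.2967 -1.1379] 0.48250006556626646 [ 0.0015 -0.0008 -1.    ]
```

View pics/m3.png

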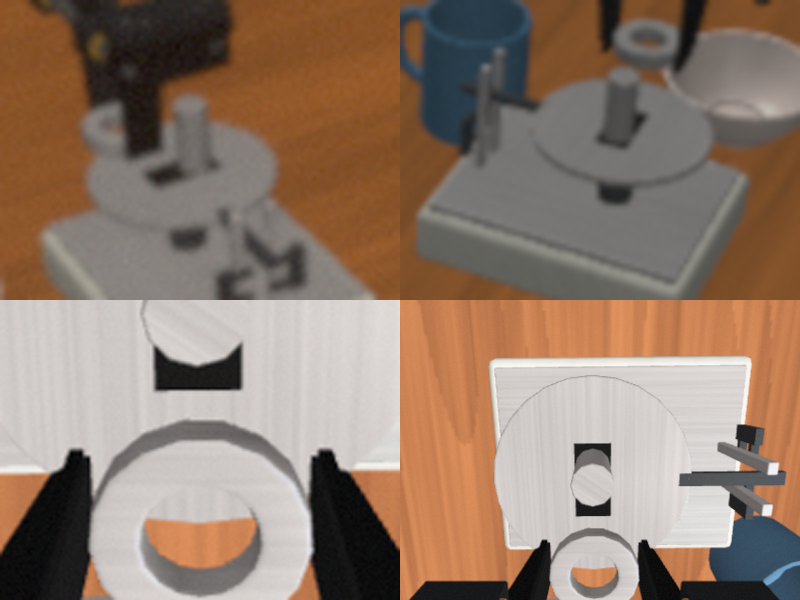

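The high crop shows the ring hole spanning columns 142–260 and the post top 141–243, so their scales match (equal height). I'll take one enlargement for precise centres.

Run:
```python
from h import *
W=np.load('m3.npz')['W'][:,:,::-1]
C=W[155:305,175:375]; C=cv2.resize(C,(800,600),interpolation=cv2.INTER_CUBIC)
C=cv2.cvtColor(C,cv2.COLOR_BGR2LAB); C[:,:,0]=cv2.createCLAHE(4,(6,6)).apply(C[:,:,0]); cv2.imwrite('pics/z3.png',cv2.cvtColor(C,cv2.COLOR_LAB2BGR))
```

```text
(no output)
```

View pics/z3.png

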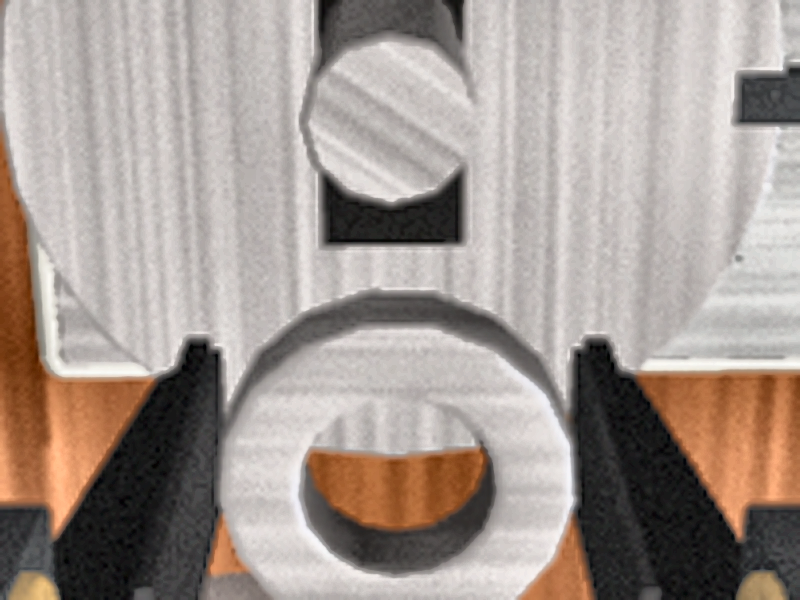

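The enlargement at 4x, origin (175,155), shows the post top bounding box at x 304–473, y 35–202. The ring hole is at x 300–495, y 398–577, with the ring's outer edges at 222 and 574 and its top at 323. I'll fit both with a projection model.

Run:
```python
from h import *
from scipy.optimize import least_squares
np.set_printoptions(precision=4,suppress=True)
c=get_calibration('wrist');T=np.load('m3.npz')['Tw']
a=np.linspace(0,2*np.pi,180)
def box(P,D):
    q=np.array([proj(c,T,P+D/2*np.array([np.cos(t),np.sin(t),0])) for t in a])
    q=(q+.5-[175,155])*4
    return np.r_[q[:,0].min(),q[:,0].max(),q[:,1].min(),q[:,1].max()]
m=[304,473,35,202]
for f in ('free',.147,.150):
    g=lambda p:(box(p if f=='free' else np.r_[p[:2],f],.021)-m)
    r=least_squares(g,[.574,-.218,.148] if f=='free' else [.574,-.218]);print('post',r.x,r.fun)
h=[300,495,398,577]
r=least_squares(lambda p:box(p,.024)-h,[.574,-.263,.149]);print('hole',r.x,r.fun)
for z in(.149,.1495): 
  r=least_squares(lambda p:np.r_[box(np.r_[p,z],.024)-h,(box(np.r_[p,z],.046)-[222,574,323,0])[:3]],[.574,-.263]);print('ring',z,r.x,r.fun)
cs,Ts=camT('scene');cd,Td=camT('side')
# x=.574 plane check: post top, ring hole top (side), pixel
for n,(u,v) in dict(post=(623,77),ring=(647,36)).items():
    o,d=ray(cd,Td,280+(u-400)/4,135+v/4); print(n,o+d*(.574-o[0])/d[0])
```

```text
post [ 0.5736 -0.2213  0.1382] [-0.773   0.7728  0.7829 -0.8116]
post [ 0.5737 -0.2191] [-5.4444  5.4441 -3.4781  3.974 ]
post [ 0.5737 -0.2183] [-7.1563  7.156  -5.0325  5.7343]
hole [ 0.5748 -0.2635  0.1538] [-1.2608  1.2606  1.3848 -1.4437]
ring 0.149 [ 0.5748 -0.2664] [ 2.0456 -1.5445  5.5946 -2.7408 -7.7763  7.2845 -2.4211]
ring 0.1495 [ 0.5748 -0.2662] [ 1.7478 -1.246   5.5475 -2.2652 -8.3486  7.8569 -2.7379]
post [ 0.574  -0.2213  0.143 ]
ring [ 0.574  -0.2622  0.1512]
```

```bash
python3 -m creep '[[[0,0,-0.018],[0,0,0]],[[0.0437,-0.0012,0],[0,0,0]],[[0,0,0.008],[0,0,0]],[[0,0,0],[0,0,0]],[[0,0,0],[0,0,0]]]'; python3 -m creep '[[[0,0,0],[0,0,0]],[[0,0,0],[0,0,0]],[[0,0,0],[0,0,0]]]'
cat > look2.py <<'E'
import sys
from h import *
np.set_printoptions(precision=4,suppress=True)
n=sys.argv[1]
s=monitor.sense();print(s['eef_pos'],s['contact_force'],s['finger_gap'],s['orientation'][:,2])
c,Tw=camT('wrist'); W=camera('wrist');S=camera('scene');D=camera('side')
np.savez(f'{n}.npz',Tw=Tw,W=W,S=S,D=D)
def crop(I,x,y,w,h,W=400,H=300): return cv2.resize(I[y:y+h,x:x+w,::-1],(W,H),interpolation=cv2.INTER_CUBIC)
M=np.hstack([np.vstack([crop(S,170,180,100,75),crop(D,280,135,100,75)]),crop(W,210,130,130,195,400,600)])
cv2.imwrite(f'pics/{n}.png',M)
E
python3 look2.py m4
```

```text
time: 5.2
eef_pos: [0.5728, -0.2202, 0.1691]
orientation: [[0.0, 1.0, 0.0], [1.0, -0.0, -0.0], [-0.0, 0.0, -1.0]]
contact_force: [-0.4, -0.2, -0.6]
finger_gap: 0.481
gripper_force: 20.0
time: 5.5
eef_pos: [0.5728, -0.2203, 0.1688]
orientation: [[0.001, 1.0, 0.0], [1.0, -0.001, -0.0], [-0.0, 0.0, -1.0]]
contact_force: [0.7, 0.2, -0.0]
finger_gap: 0.478
gripper_force: 20.0
[ 0.5728 -0.2203  0.1688] [ 0.6787  0.168  -0.023 ] 0.4784120547285477 [ 0.0001 -0.0001 -1.    ]
```

View pics/m4.png

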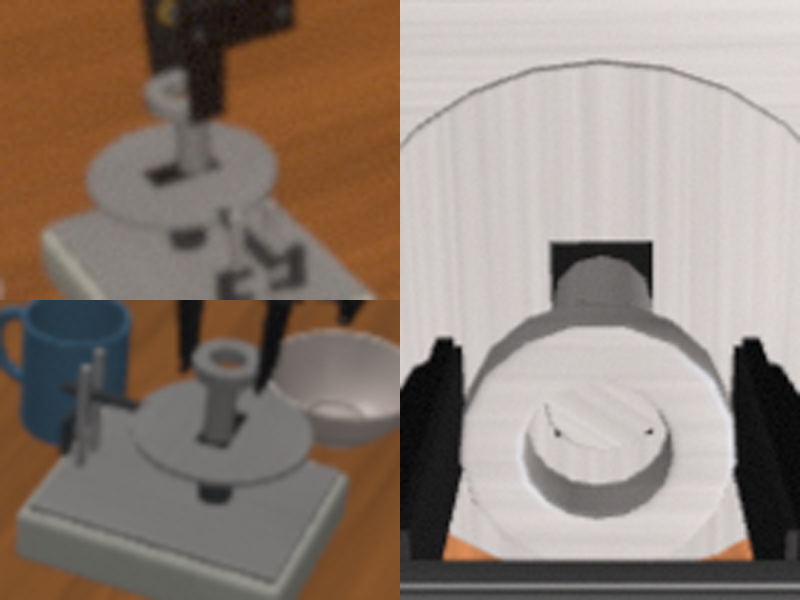

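Through the hole the post top is visible, with its bottom edge at v 448. The ring hole spans u 523–672, v 383–518, and the shaft spans u 553–650. Fitting the remaining offset.

Run:
```python
from h import *
from scipy.optimize import least_squares
np.set_printoptions(precision=4,suppress=True)
c=get_calibration('wrist');T=np.load('m4.npz')['Tw'];k=400/130
a=np.linspace(0,2*np.pi,120)
def box(P,D):
    q=np.array([proj(c,T,P+D/2*np.array([np.cos(t),np.sin(t),0])) for t in a]); q=(q+.5-[210,130])*k+[400,0]
    return np.r_[q[:,0].min(),q[:,0].max(),q[:,1].min(),q[:,1].max()]
zt=.1688-.0103
r=least_squares(lambda p:np.r_[(box(np.r_[p,zt],.024)-[523,672,383,518]),(box(np.r_[p,zt],.046)-[465,735,325,0])[:2]],[.574,-.22]);print('ring',r.x,r.fun)
for z in(.139,.142,.145):
    for R in (.021,):
        p=least_squares(lambda p:(box(np.r_[p,z],R)[3]-448, box(np.r_[p,z],R)[:2].mean()-601),[.574,-.22]); print('post',z,p.x)
cd,Td=camT('side')
for n,(u,v) in dict(ringtop=(226,356),).items():
    o,d=ray(cd,Td,280+u/4,135+(v-300)/4); print(n,o+d*(.574-o[0])/d[0])
```

```text
ring [ 0.5731 -0.2227] [ 1.8209  0.6597  1.7362 -1.297  -8.0052  5.5181]
post 0.139 [ 0.5735 -0.2222]
post 0.142 [ 0.5735 -0.2206]
post 0.145 [ 0.5735 -0.2189]
ringtop [ 0.574  -0.2224  0.1582]
```

```bash
cat > pan.py <<'E'
# pan sink (mm) from the side/scene cameras: which vertical shift of the reference pan rim fits best
from h import *
np.set_printoptions(precision=2,suppress=True)
def rim(I,x0,x1,y0,y1): return cv2.cvtColor(I,cv2.COLOR_RGB2GRAY)[y0:y1,x0:x1].astype(np.float32)
ref=np.load('m2.npz')
s=monitor.sense(); D=camera('side')
c,T=camT('side')
P=np.array([.574,-.23,.098]); k=(proj(c,T,P-[0,0,.01])-proj(c,T,P))/10
out=[]
for box in((352,362,158,185),(335,352,165,190),(300,320,148,185)):
    A=rim(ref['D'],box[0]-6,box[1]+6,box[2]-14,box[3]+14)
    B=rim(D,*box)
    e=[]
    for mm in np.arange(-2,42,.5):
        M=np.float32([[1,0,k[0]*mm],[0,1,k[1]*mm]]); C=cv2.warpAffine(A,M,A.shape[::-1])[14:-14,6:-6]
        e.append(np.abs(C-B).mean())
    i=int(np.argmin(e)); out+= [(-2+.5*i,round(float(e[i]),1),round(float(e[4]),1))]
print('sink,err,err0',out,'eef',s['eef_pos']*1e3,'F',s['contact_force'],'gap',round(s['finger_gap'],3))
E
python3 -m creep '[[[0.0013,0.0004,0],[0,0,0]],[[0,0,0.004],[0,0,0]],[[0,0,0.004],[0,0,0]],[[0,0,0],[0,0,0]],[[0,0,0],[0,0,0]]]'; python3 pan.py; python3 pan.py
```

```text
time: 6.15
eef_pos: [0.573, -0.2183, 0.1602]
orientation: [[-0.0, 1.0, -0.001], [1.0, 0.0, 0.0], [0.0, -0.001, -1.0]]
contact_force: [-0.4, 0.4, -0.2]
finger_gap: 0.481
gripper_force: 20.0
sink,err,err0 [(0.0, 0.9, 0.9), (1.0, 1.2, 1.5), (0.5, 1.1, 1.2)] eef [ 573.01 -218.34  160.23] F [-0.4   0.44 -0.18] gap 0.481
sink,err,err0 [(0.0, 0.8, 0.8), (0.5, 1.0, 1.2), (0.5, 1.0, 1.1)] eef [ 573.11 -218.39  160.49] F [ 0.14 -0.38 -1.12] gap 0.48
```

```bash
python3 -m creep '[[[0,0,0.004],[0,0,0]],[[0,0,0.004],[0,0,0]],[[0,0,0],[0,0,0]],[[0,0,0],[0,0,0]]]'; python3 pan.py;  python3 pan.py
```

```text
time: 6.65
eef_pos: [0.5731, -0.2184, 0.1525]
orientation: [[-0.0, 1.0, -0.0], [1.0, 0.0, 0.0], [0.0, -0.0, -1.0]]
contact_force: [-0.3, 2.0, -0.5]
finger_gap: 0.482
gripper_force: 20.0
sink,err,err0 [(0.0, 2.6, 2.6), (4.5, 1.9, 4.7), (4.0, 1.9, 3.1)] eef [ 573.14 -218.43  152.45] F [-0.29  2.01 -0.49] gap 0.482
sink,err,err0 [(0.0, 2.4, 2.4), (4.5, 1.8, 4.4), (4.0, 2.0, 3.3)] eef [ 573.16 -218.44  152.62] F [-0.33  2.14 -1.58] gap 0.481
```

```bash
python3 look2.py m5
```

```text
[ 0.5731 -0.2184  0.1527] [ 0.7479  2.2861 -0.3027] 0.4822267417521371 [-0.0003  0.0003 -1.    ]
```

View pics/m5.png

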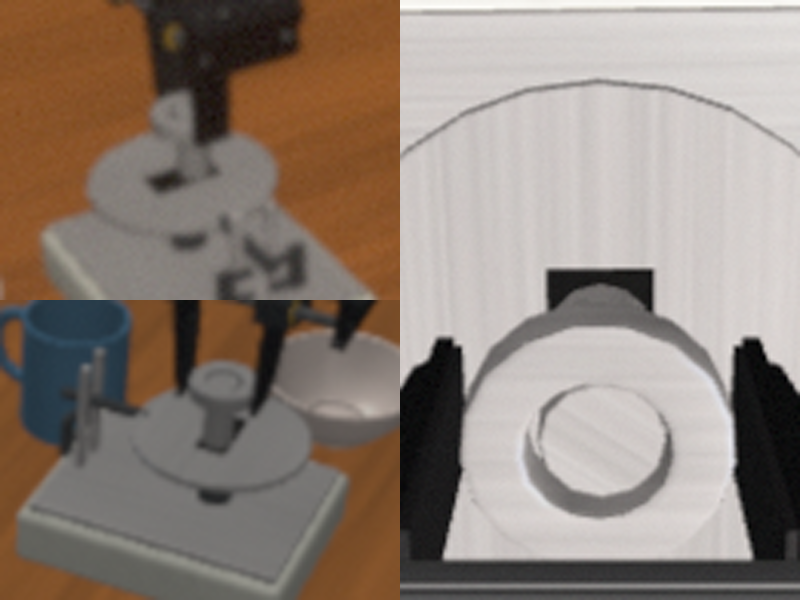

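The post top sits inside the hole: u 538–667, against hole u 523–672, touching its upper (+y) wall. It is threaded but rubbing, so I'll centre it by moving +y and +x and then go on.

```bash
python3 -m creep '[[[0.001,0.0007,0],[0,0,0]],[[0,0,0],[0,0,0]],[[0,0,0],[0,0,0]]]'; python3 pan.py;  python3 -m creep '[[[0,0,0],[0,0,0]],[[0,0,0],[0,0,0]]]'
```

```text
time: 7.2
eef_pos: [0.5739, -0.2178, 0.1527]
orientation: [[-0.0, 1.0, 0.0], [1.0, 0.0, -0.001], [-0.001, 0.0, -1.0]]
contact_force: [0.6, -0.2, -1.0]
finger_gap: 0.481
gripper_force: 20.0
sink,err,err0 [(0.0, 0.7, 0.7), (0.0, 0.6, 0.6), (0.0, 0.7, 0.7)] eef [ 573.93 -217.76  152.7 ] F [ 0.56 -0.17 -0.96] gap 0.481
time: 7.45
eef_pos: [0.5739, -0.2176, 0.1526]
orientation: [[0.0, 1.0, -0.0], [1.0, -0.0, -0.0], [-0.0, -0.0, -1.0]]
contact_force: [0.1, 0.2, -0.4]
finger_gap: 0.483
gripper_force: 20.0
```

```bash
python3 -m creep '[[[0,0,0.005],[0,0,0]],[[0,0,0.005],[0,0,0]],[[0,0,0.005],[0,0,0]],[[0,0,0.005],[0,0,0]],[[0,0,0],[0,0,0]]]';  python3 -m creep '[[[0,0,0.002],[0,0,0]],[[0,0,0.002],[0,0,0]],[[0,0,0.002],[0,0,0]],[[0,0,0.002],[0,0,0]],[[0,0,0],[0,0,0]]]'; python3 pan.py;python3 -m creep '[[[0,0,0.002],[0,0,0]],[[0,0,0.002],[0,0,0]],[[0,0,0.002],[0,0,0]],[[0,0,0.002],[0,0,0]],[[0,0,0],[0,0,0]]]'; python3 pan.py
```

```text
time: 7.95
eef_pos: [0.5732, -0.2172, 0.1312]
orientation: [[0.0, 1.0, -0.002], [1.0, -0.0, 0.001], [0.001, -0.002, -1.0]]
contact_force: [0.5, -0.2, -2.1]
finger_gap: 0.481
gripper_force: 20.0
time: 8.45
eef_pos: [0.5737, -0.2174, 0.1243]
orientation: [[-0.0, 1.0, -0.001], [1.0, 0.0, 0.0], [0.0, -0.001, -1.0]]
contact_force: [-0.3, 0.4, -1.3]
finger_gap: 0.483
gripper_force: 20.0
sink,err,err0 [(0.0, 0.9, 0.9), (0.0, 9.9, 9.9), (0.0, 0.9, 0.9)] eef [ 573.69 -217.42  124.28] F [-0.27  0.41 -1.3 ] gap 0.483
time: 9.0
eef_pos: [0.5738, -0.2175, 0.1164]
orientation: [[-0.0, 1.0, -0.0], [1.0, 0.0, 0.0], [0.0, -0.0, -1.0]]
contact_force: [-0.0, -0.1, -0.4]
finger_gap: 0.48
gripper_force: 20.3
sink,err,err0 [(0.0, 4.8, 4.8), (6.0, 14.5, 16.5), (5.5, 2.6, 4.2)] eef [ 573.8  -217.49  116.36] F [-0.03 -0.07 -0.4 ] gap 0.48
```

```bash
python3 -m creep '[[[0,0,0.002],[0,0,0]],[[0,0,0.002],[0,0,0]],[[0,0,0],[0,0,0]],[[0,0,0],[0,0,0]]]'; python3 pan.py; python3 -m creep '[[[0,0,0],[0,0,0]],[[0,0,0],[0,0,0]],[[0,0,0],[0,0,0]],[[0,0,0],[0,0,0]]]' 0.65; python3 pan.py;  python3 -m creep '[[[0,0,-0.01],[0,0,0]],[[0,0,-0.02],[0,0,0]],[[0,0,-0.03],[0,0,0]],[[0.045,0,-0.02],[0,0,0]],[[0,0,0],[0,0,0]]]'; python3 pan.py;python3 -m creep '[[[0,0,0],[0,0,0]],[[0,0,0],[0,0,0]]]';python3 look2.py m6
```

```text
time: 9.45
eef_pos: [0.5739, -0.2175, 0.1127]
orientation: [[0.0, 1.0, -0.0], [1.0, -0.0, 0.0], [0.0, -0.0, -1.0]]
contact_force: [-0.9, -0.2, 0.8]
finger_gap: 0.482
gripper_force: 20.5
sink,err,err0 [(0.0, 6.8, 6.8), (10.0, 16.3, 19.2), (9.5, 3.4, 5.8)] eef [ 573.87 -217.53  112.66] F [-0.93 -0.24  0.82] gap 0.482
time: 9.9
eef_pos: [0.5739, -0.2175, 0.1127]
orientation: [[-0.0, 1.0, 0.0], [1.0, 0.0, -0.0], [-0.0, 0.0, -1.0]]
contact_force: [0.3, -0.2, -0.9]
finger_gap: 0.642
gripper_force: 0.0
sink,err,err0 [(0.0, 7.1, 7.1), (10.0, 18.1, 20.7), (9.0, 5.4, 7.8)] eef [ 573.93 -217.52  112.72] F [ 0.33 -0.17 -0.91] gap 0.642
time: 10.45
eef_pos: [0.5761, -0.1704, 0.1979]
orientation: [[-0.003, 1.0, 0.007], [1.0, 0.003, -0.001], [-0.001, 0.007, -1.0]]
contact_force: [0.6, -0.3, -0.0]
finger_gap: 0.648
gripper_force: 0.0
sink,err,err0 [(0.0, 4.6, 4.6), (10.0, 6.7, 9.2), (9.0, 3.8, 6.4)] eef [ 576.07 -170.38  197.9 ] F [ 0.6  -0.34 -0.  ] gap 0.648
time: 10.7
eef_pos: [0.5733, -0.173, 0.1916]
orientation: [[0.001, 1.0, -0.002], [1.0, -0.001, 0.0], [0.0, -0.002, -1.0]]
contact_force: [-0.2, 0.5, -0.6]
finger_gap: 0.646
gripper_force: 0.0
[ 0.5733 -0.173   0.1916] [-0.1889  0.4749 -0.6463] 0.6458040624138585 [-0.0018  0.0004 -1.    ]
```

View pics/m6.png

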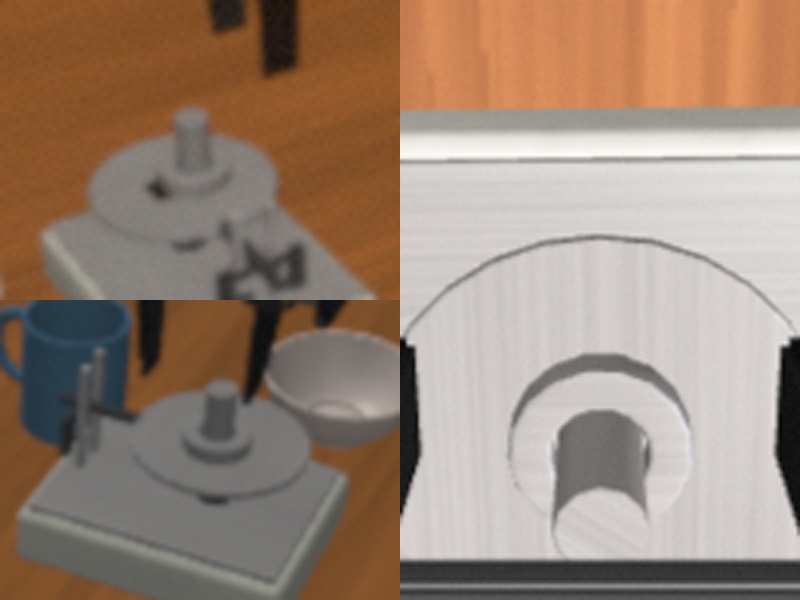

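Ring 1 lies flat around the post with the pan sunk about 9.5 mm. The picture quota is used up, so from here I read pixels as numbers. First, the gauge region in the scene image before and after.

Run:
```python
from h import *
np.set_printoptions(precision=4,suppress=True)
a=[cv2.cvtColor(np.load(n+'.npz')['S'],cv2.COLOR_RGB2GRAY) for n in('m2','m6')]
for I in a:
    print('cols 220..249')
    for v in range(224,258): print(v,''.join('%3d'%(x//2) for x in I[v,220:250]))
c,T=camT('scene')
P=np.array([.671,-.228,.08]);print(proj(c,T,P),proj(c,T,P+[0,0,.01]),proj(c,T,P+[.01,0,0]),proj(c,T,P+[0,.01,0]))
```

```text
cols 220..249
224  62 62 62 63 64 64 63 64 64 63 65 64 65 64 65 65 64 62 56 48 46 44 45 43 46 44 45 44 44 44
225  63 63 64 63 65 64 64 64 63 64 65 64 65 65 65 66 64 60 54 47 45 47 45 47 46 44 45 43 44 44
226  63 65 65 64 64 65 65 66 66 66 65 65 64 65 65 65 64 58 50 49 45 44 45 45 45 43 46 44 45 45
227  65 64 66 65 65 65 65 66 65 65 65 65 66 66 65 63 60 53 46 45 44 44 45 44 44 45 45 45 44 45
228  64 64 64 64 66 64 65 64 65 65 66 66 66 64 65 60 56 50 46 45 43 45 44 45 46 45 45 45 44 47
229  64 63 65 65 65 65 66 65 66 65 65 64 65 62 59 57 56 56 52 48 46 44 44 46 46 43 46 45 48 47
230  64 64 66 65 64 65 64 64 65 66 65 62 61 58 57 57 61 63 58 50 48 44 47 45 45 46 46 48 48 49
231  65 65 64 62 60 59 59 61 65 66 65 61 59 57 56 57 61 64 61 54 52 48 46 48 47 48 47 49 48 48
232  63 65 65 63 54 48 49 55 62 66 62 58 60 61 61 58 58 60 60 57 56 53 49 49 48 48 48 47 49 48
233  65 64 63 60 51 42 41 54 65 65 63 59 59 63 62 60 57 58 59 59 60 57 53 50 50 47 48 47 48 47
234  64 65 64 58 53 42 43 52 65 68 63 62 62 62 63 59 55 57 60 63 64 62 58 54 51 49 48 48 48 49
235  61 60 60 59 54 45 41 50 62 63 62 61 
[... 4767 characters left out ...]
63 63 61 53 44 35 34 35 39 38 37 40 47 55 60 66 66
252  65 63 62 55 41 28 26 29 38 50 56 57 56 59 61 62 57 49 44 42 46 48 49 50 54 58 61 63 65 65
253  64 64 61 56 41 29 26 29 36 43 45 44 45 54 60 62 60 54 53 56 57 60 61 60 62 63 65 65 65 65
254  65 64 63 56 43 29 24 26 31 35 37 38 41 50 60 62 62 60 59 59 62 63 64 63 64 64 64 65 66 66
255  64 65 61 56 44 31 25 27 28 33 38 42 48 54 61 63 64 61 60 61 62 65 64 64 64 63 64 65 66 64
256  64 65 63 58 44 31 27 26 32 39 46 51 54 59 63 63 62 60 62 62 62 63 65 64 64 63 64 65 64 64
257  64 64 62 56 46 34 29 32 37 45 53 57 59 63 65 63 64 60 61 62 64 64 64 64 64 63 64 64 66 65
[233.9964 247.4395] [233.776  244.0648] [235.995  249.5553] [237.6759 246.0712]
```

By the numbers, the window centre at the gauge is about (234.5, 249.4). The pointer there moved from row 242.6 when empty to 246.1 now, about 10 mm still to go at 0.337 px/mm. One more ring should do it. Heading for ring b.

```bash
python3 -m creep '[[[0.043,-0.014,0],[0,0,0]],[[0.043,-0.014,0],[0,0,0]],[[0.043,-0.014,0],[0,0,0]],[[0.043,-0.014,0],[0,0,0]],[[0.043,-0.014,0],[0,0,0]]]'; python3 -m creep '[[[0.043,-0.014,0],[0,0,0]],[[0.03,-0.0145,0.03],[0,0,0]],[[0,0,0.03],[0,0,0]],[[0,0,0],[0,0,0]],[[0,0,0],[0,0,0]]]' 0.7; python3 -m creep '[[[0,0,0],[0,0,0]],[[0,0,0],[0,0,0]]]'
cat > circ.py <<'E'
from h import *
np.set_printoptions(precision=4,suppress=True)
def circles(I,c,T,z):
    g=cv2.resize(cv2.cvtColor(I,cv2.COLOR_BGR2GRAY),None,fx=4,fy=4,interpolation=cv2.INTER_CUBIC) if I.shape[1]==560 else I
    k=g.shape[1]/560
    g=cv2.GaussianBlur(g,(0,0),3)
    C=cv2.HoughCircles(g,cv2.HOUGH_GRADIENT_ALT,1.5,100,param1=120,param2=.8,minRadius=60,maxRadius=260)
    return [] if C is None else [(q/k,atz(c,T,q[0]/k-.5,q[1]/k-.5,z)) for q in C[0]]
if __name__=='__main__':
    c=get_calibration('wrist')
    w=cv2.resize(cv2.imread('pics/w1.png'),(560,420),interpolation=cv2.INTER_AREA)
    print('w1');[print(*q) for q in circles(w,c,np.load('w1.npz')['T'],.024)]
    s=monitor.sense();print(s['eef_pos']);c,T=camT('wrist');I=camera('wrist')[:,:,::-1];cv2.imwrite('pics/w2.png',I)
    np.savez('w2.npz',T=T);[print(*q) for q in circles(I,c,T,.024)]
E
python3 circ.py
```

```text
time: 11.35
eef_pos: [0.503, 0.0435, 0.1922]
orientation: [[0.001, 1.0, -0.001], [1.0, -0.001, 0.0], [0.0, -0.001, -1.0]]
contact_force: [0.1, -0.3, -0.2]
finger_gap: 0.649
gripper_force: 0.0
time: 11.85
eef_pos: [0.4752, 0.1151, 0.1324]
orientation: [[0.0, 1.0, -0.002], [1.0, -0.0, -0.0], [-0.0, -0.002, -1.0]]
contact_force: [0.2, 0.8, 0.1]
finger_gap: 0.701
gripper_force: 0.0
time: 12.05
eef_pos: [0.4769, 0.115, 0.1346]
orientation: [[0.001, 1.0, 0.003], [1.0, -0.001, 0.0], [0.0, 0.003, -1.0]]
contact_force: [-0.4, 1.1, 0.5]
finger_gap: 0.699
gripper_force: 0.0
w1
[125.625   79.5     33.7839] [0.4778 0.2305 0.024 ]
[252.      70.875   18.8818] [0.5644 0.2361 0.024 ]
[270.375  208.875   27.9083] [0.5765 0.1374 0.024 ]
[252.      70.875   16.4593] [0.5644 0.2361 0.024 ]
[270.375  208.875   16.0991] [0.5765 0.1374 0.024 ]
[136.125  217.125   16.2936] [0.4734 0.1307 0.024 ]
[0.4769 0.115  0.1346]
[270.375  46.125  34.921] [0.4747 0.2303 0.024 ]
[349.125  107.25    34.5705] [0.53   0.1907 0.024 ]
[270.375   46.125   19.1145] [0.4747 0.2303 0.024 ]
[403.5     36.      33.7066] [0.5634 0.2365 0.024 ]
[270.375   46.125   16.2928] [0.4747 0.2303 0.024 ]
```

```bash
python3 -m creep '[[[0.0165,-0.004,0],[0,0,0]],[[0,0,0.045],[0,0,0]],[[0,0,0.035],[0,0,0]],[[0,0,0],[0,0,0]],[[0,0,0],[0,0,0]]]';python3 -m creep '[[[0,0,0],[0,0,0]],[[0,0,0],[0,0,0]]]'
python3 - <<'E'
from h import *
np.set_printoptions(precision=4,suppress=True)
s=monitor.sense();print(s['eef_pos']);c,T=camT('wrist');I=camera('wrist')[:,:,::-1];cv2.imwrite('pics/w3.png',I)
g=cv2.GaussianBlur(cv2.resize(cv2.cvtColor(I,cv2.COLOR_BGR2GRAY),None,fx=4,fy=4,interpolation=cv2.INTER_CUBIC),(0,0),3)
for p2 in(.8,.5,.3):
    C=cv2.HoughCircles(g,cv2.HOUGH_GRADIENT_ALT,1.5,40,param1=80,param2=p2,minRadius=60,maxRadius=260)
    if C is not None:
        for q in C[0]: print(p2,q/4,atz(c,T,q[0]/4-.5,q[1]/4-.5,.024))
print(proj(c,T,np.array([.4715,.131,.024])))
E
```

```text
time: 12.6
eef_pos: [0.4718, 0.1318, 0.0533]
orientation: [[0.001, 1.0, -0.0], [1.0, -0.001, 0.0], [0.0, -0.0, -1.0]]
contact_force: [-0.3, -0.9, 0.4]
finger_gap: 0.697
gripper_force: 0.0
time: 12.8
eef_pos: [0.4733, 0.1322, 0.0552]
orientation: [[0.0, 1.0, 0.004], [1.0, -0.0, 0.001], [0.001, 0.004, -1.0]]
contact_force: [0.5, 0.1, 0.5]
finger_gap: 0.701
gripper_force: 0.0
[0.4733 0.1322 0.0552]
0.8 [279.      66.      48.3476] [0.4758 0.2297 0.024 ]
0.8 [279.      66.      26.0249] [0.4758 0.2297 0.024 ]
0.8 [384.75   146.25    45.2352] [0.5293 0.1919 0.024 ]
0.8 [272.625  255.      22.3757] [0.4727 0.1318 0.024 ]
0.5 [279.      66.      47.7501] [0.4758 0.2297 0.024 ]
0.5 [279.      66.      26.0249] [0.4758 0.2297 0.024 ]
0.5 [384.75   146.25    45.2251] [0.5293 0.1919 0.024 ]
0.5 [272.625 255.     22.343] [0.4727 0.1318 0.024 ]
0.3 [279.      66.      47.7501] [0.4758 0.2297 0.024 ]
0.3 [279.      66.      26.0249] [0.4758 0.2297 0.024 ]
0.3 [384.75   146.25    45.2254] [0.5293 0.1919 0.024 ]
0.3 [272.625 255.     22.343] [0.4727 0.1318 0.024 ]
[270.0017 255.8018]
```

```bash
python3 -m creep '[[[0,0,0.012],[0,0,0]],[[0,0,0.007],[0,0,0]],[[0,0,0],[0,0,0]],[[0,0,0],[0,0,0]]]'; python3 -m creep '[[[0,0,0],[0,0,0]],[[0,0,0],[0,0,0]],[[0,0,0],[0,0,0]],[[0,0,0],[0,0,0]]]' 0.3 20
```

```text
time: 13.25
eef_pos: [0.4718, 0.132, 0.0343]
orientation: [[-0.0, 1.0, 0.0], [1.0, 0.0, -0.0], [-0.0, 0.0, -1.0]]
contact_force: [-1.6, -0.8, 7.8]
finger_gap: 0.703
gripper_force: 3.8
time: 13.65
eef_pos: [0.4719, 0.1322, 0.0343]
orientation: [[0.0, 1.0, 0.0], [1.0, -0.0, 0.0], [0.0, 0.0, -1.0]]
contact_force: [-1.4, 0.2, 7.5]
finger_gap: 0.482
gripper_force: 20.9
```

```bash
python3 -m creep '[[[0,0,-0.05],[0,0,0]],[[0,0,-0.05],[0,0,0]],[[-0.02,0.006,-0.045],[0,0,0]],[[-0.042,0.012,-0.01],[0,0,0]],[[-0.042,0.012,0],[0,0,0]]]'; python3 -m creep '[[[-0.042,0.012,0],[0,0,0]],[[-0.042,0.012,0],[0,0,0]],[[-0.042,0.012,0],[0,0,0]],[[-0.042,0.012,0],[0,0,0]],[[-0.042,0.012,0],[0,0,0]]]';python3 -m creep '[[[-0.036,0.012,0],[0,0,0]],[[0,0,0],[0,0,0]],[[0,0,0],[0,0,0]],[[0,0,0],[0,0,0]],[[0,0,0],[0,0,0]]]'
python3 - <<'E'
from h import *
np.set_printoptions(precision=2,suppress=True)
W=camera('wrist');np.savez('r2.npz',W=W)
def prep(I,hi=1): return cv2.resize(cv2.cvtColor(I,cv2.COLOR_RGB2GRAY),None,fx=4,fy=4,interpolation=cv2.INTER_CUBIC)
A=[('m2',np.load('m2.npz')['W']),('m4',np.load('m4.npz')['W']),('m5',np.load('m5.npz')['W']),('new',W)]
for n,I in A:
    g=cv2.GaussianBlur(prep(I),(0,0),3)
    for p in(.7,.4):
        C=cv2.HoughCircles(g,cv2.HOUGH_GRADIENT_ALT,1.5,10,param1=80,param2=p,minRadius=80,maxRadius=260)
        if C is not None: print(n,p,(C[0]/4)[:5].tolist())
# column profile through hole centre: rows of the hole's lower edges
for n,I in A: print(n,cv2.cvtColor(I,cv2.COLOR_RGB2GRAY)[280:320,272:278].mean(1).astype(int))
print('row 275')
for n,I in A: print(n,cv2.cvtColor(I,cv2.COLOR_RGB2GRAY)[283:286,226:324].mean(0).astype(int))
E
```

```text
time: 14.15
eef_pos: [0.5031, 0.0272, 0.1915]
orientation: [[-0.002, 1.0, 0.006], [1.0, 0.002, -0.0], [-0.0, 0.006, -1.0]]
contact_force: [1.4, 0.6, -1.8]
finger_gap: 0.48
gripper_force: 20.0
time: 14.65
eef_pos: [0.561, -0.1836, 0.187]
orientation: [[0.0, 1.0, -0.002], [1.0, -0.0, 0.001], [0.001, -0.002, -1.0]]
contact_force: [0.3, -0.0, -0.3]
finger_gap: 0.479
gripper_force: 20.0
time: 15.15
eef_pos: [0.573, -0.2167, 0.1882]
orientation: [[-0.001, 1.0, -0.001], [1.0, 0.001, 0.001], [0.001, -0.001, -1.0]]
contact_force: [-0.3, -0.3, -1.6]
finger_gap: 0.48
gripper_force: 20.0
m2 0.7 [[273.75, 276.0, 41.647056579589844], [366.75, 251.625, 28.53541374206543], [247.125, 343.5, 22.117595672607422], [318.75, 366.0, 22.725414276123047], [273.75, 276.0, 23.02428436279297]]
m2 0.4 [[531.75, 92.25, 41.88207244873047], [274.5, 287.625, 51.46965026855469], [285.0, 277.125, 36.2529296875], [273.75, 276.0, 41.59135818481445], [369.0, 256.875, 27.114368438720703]]
m4 0.7 [[276.0, 289.125, 52.25202560424805], [276.0, 276.75, 42.495174407958984]]
m4 0.4 [[276.0, 289.125, 52.12255859375], [276.0, 276
[... 2217 characters left out ...]
 189 149 134 128 124 119 116 120 135 163 186
 203 207 208 209 208 208 206 207 206 208 209 207 207 205 205 203 201 200
 200 198 197 196 196 197 198 199 199 193 172 142 116 104 101 102 117 161
 183 194 198 200 200 200 201 200 202 202 202 204 204 205 207 206 208 212
 218 200 121  35  18  17  18  18]
new [ 28  29  27  36 122 176 192 199 202 201 199 199 201 202 202 202 202 203
 204 204 203 204 207 216 221 203 166 139 128 122 117 116 112 110 121 133
 147 151 162 182 195 205 205 202 200 203 207 207 204 203 203 205 202 202
 199 195 193 188 173 156 139 122 111 109 108 109 107 107 106 107 125 166
 188 199 206 212 213 214 214 214 213 213 211 211 210 209 209 209 212 218
 222 193 102  21  19  18  17  16]
```

The second ring sits in the grip within 0.2 mm of the first, so the same TCP spot (.5739, -.2177) should thread it.

```bash
python3 -m creep '[[[-0.001,0.0009,0.012],[0,0,0]],[[0,0,0.01],[0,0,0]],[[0,0,0],[0,0,0]],[[0,0,0],[0,0,0]],[[0,0,0],[0,0,0]]]'; python3 pan.py; python3 -m creep '[[[0,0,0],[0,0,0]],[[0,0,0],[0,0,0]]]'
```

```text
time: 15.7
eef_pos: [0.5744, -0.219, 0.1667]
orientation: [[-0.0, 1.0, 0.0], [1.0, 0.0, -0.0], [-0.0, 0.0, -1.0]]
contact_force: [0.7, -0.6, -2.1]
finger_gap: 0.48
gripper_force: 20.0
sink,err,err0 [(0.0, 4.6, 4.6), (10.0, 6.7, 9.1), (9.0, 2.9, 5.1)] eef [ 574.39 -219.04  166.74] F [ 0.66 -0.56 -2.09] gap 0.48
time: 15.95
eef_pos: [0.5745, -0.2192, 0.167]
orientation: [[0.0, 1.0, 0.001], [1.0, -0.0, -0.0], [-0.0, 0.001, -1.0]]
contact_force: [-0.4, -0.4, -1.1]
finger_gap: 0.482
gripper_force: 20.0
```

```bash
python3 -m creep '[[[0.0014,-0.0005,0.004],[0,0,0]],[[0,0,0.004],[0,0,0]],[[0,0,0],[0,0,0]],[[0,0,0],[0,0,0]]]'; python3 -m creep '[[[0,0,0.004],[0,0,0]],[[0,0,0.003],[0,0,0]],[[0,0,0],[0,0,0]],[[0,0,0],[0,0,0]]]'; python3 pan.py
```

```text
time: 16.35
eef_pos: [0.5736, -0.2175, 0.1582]
orientation: [[0.0, 1.0, -0.001], [1.0, -0.0, 0.0], [0.0, -0.001, -1.0]]
contact_force: [1.2, 0.8, -2.0]
finger_gap: 0.481
gripper_force: 20.0
time: 16.75
eef_pos: [0.5737, -0.2176, 0.1514]
orientation: [[0.0, 1.0, -0.0], [1.0, -0.0, 0.0], [0.0, -0.0, -1.0]]
contact_force: [0.4, 0.4, -0.8]
finger_gap: 0.484
gripper_force: 20.0
sink,err,err0 [(0.0, 4.6, 4.6), (10.0, 6.7, 9.2), (9.0, 2.9, 5.2)] eef [ 573.7  -217.59  151.44] F [ 0.35  0.37 -0.77] gap 0.484
```

```bash
python3 -m creep '[[[0,0,0.004],[0,0,0]],[[0,0,0.003],[0,0,0]],[[0,0,0],[0,0,0]],[[0,0,0],[0,0,0]]]'; python3 pan.py
```

```text
time: 17.2
eef_pos: [0.5737, -0.2176, 0.1444]
orientation: [[0.0, 1.0, -0.0], [1.0, -0.0, 0.0], [0.0, -0.0, -1.0]]
contact_force: [-0.0, -0.1, 0.0]
finger_gap: 0.482
gripper_force: 20.0
sink,err,err0 [(0.0, 4.6, 4.6), (10.0, 7.3, 9.7), (9.0, 2.9, 5.2)] eef [ 573.67 -217.57  144.41] F [-0.05 -0.09  0.01] gap 0.482
```

Threaded without contact (14 mm lower than the post top, no sink). Lowering onto ring 1.

```bash
python3 -m creep '[[[0,0,0.004],[0,0,0]],[[0,0,0.004],[0,0,0]],[[0,0,0.004],[0,0,0]],[[0,0,0.003],[0,0,0]],[[0,0,0],[0,0,0]]]'; python3 -m creep '[[[0,0,0.002],[0,0,0]],[[0,0,0.002],[0,0,0]],[[0,0,0.002],[0,0,0]],[[0,0,0.002],[0,0,0]],[[0,0,0],[0,0,0]]]'; python3 pan.py;  python3 -m creep '[[[0,0,0.002],[0,0,0]],[[0,0,0.002],[0,0,0]],[[0,0,0.002],[0,0,0]],[[0,0,0],[0,0,0]],[[0,0,0],[0,0,0]]]';python3 pan.py
```

```text
time: 17.75
eef_pos: [0.5733, -0.2174, 0.1287]
orientation: [[0.0, 1.0, -0.001], [1.0, -0.0, 0.001], [0.001, -0.001, -1.0]]
contact_force: [0.3, -0.5, -1.4]
finger_gap: 0.482
gripper_force: 20.0
time: 18.25
eef_pos: [0.5737, -0.2176, 0.1213]
orientation: [[0.0, 1.0, -0.0], [1.0, -0.0, 0.0], [0.0, -0.0, -1.0]]
contact_force: [0.7, -0.7, -0.7]
finger_gap: 0.482
gripper_force: 20.0
sink,err,err0 [(0.0, 6.2, 6.2), (13.5, 13.7, 18.4), (12.0, 4.4, 6.3)] eef [ 573.67 -217.57  121.33] F [ 0.71 -0.69 -0.75] gap 0.482
time: 18.8
eef_pos: [0.5738, -0.2176, 0.1157]
orientation: [[0.0, 1.0, -0.0], [1.0, -0.0, 0.0], [0.0, -0.0, -1.0]]
contact_force: [-0.3, 0.0, -0.7]
finger_gap: 0.479
gripper_force: 20.0
sink,err,err0 [(0.0, 8.7, 8.7), (20.0, 14.9, 20.7), (-1.0, 6.6, 6.7)] eef [ 573.77 -217.63  115.66] F [-0.34  0.01 -0.73] gap 0.479
```

```bash
python3 -m creep '[[[0,0,0.001],[0,0,0]],[[0,0,0],[0,0,0]],[[0,0,0],[0,0,0]]]'; python3 -m creep '[[[0,0,0],[0,0,0]],[[0,0,0],[0,0,0]],[[0,0,0],[0,0,0]],[[0,0,0],[0,0,0]]]' 0.65; python3 -m creep '[[[0,0,-0.01],[0,0,0]],[[0,0,-0.02],[0,0,0]],[[0,0,-0.03],[0,0,0]],[[0.045,0,-0.02],[0,0,0]],[[0.045,0,0],[0,0,0]]]'; python3 -m creep '[[[0.045,0,0],[0,0,0]],[[0,0,0],[0,0,0]],[[0,0,0],[0,0,0]],[[0,0,0],[0,0,0]],[[0,0,0],[0,0,0]]]';python3 pan.py
python3 - <<'E'
from h import *
S=camera('scene');W=camera('wrist');D=camera('side');np.savez('f.npz',S=S,D=D,W=W)
I=cv2.cvtColor(S,cv2.COLOR_RGB2GRAY)
for v in range(238,258): print(v,''.join('%3d'%(x//2) for x in I[v,220:250]))
# sink between frames in scene: post top patch + pan rim patch by template matching
for n in('m6',):
  R=np.load(n+'.npz')['S']
  for a,b,c,d in((206,230,190,215),(188,205,215,240)):
    t=cv2.resize(S[c:d,a:b],None,fx=8,fy=8,interpolation=cv2.INTER_CUBIC); r=cv2.resize(R[c-10:d+4,a-3:b+3],None,fx=8,fy=8,interpolation=cv2.INTER_CUBIC)
    m=cv2.matchTemplate(r,t,cv2.TM_CCOEFF_NORMED);_,q,_,p=cv2.minMaxLoc(m);print('shift px',p[0]/8-3,p[1]/8-10,q)
E
```

```text
time: 19.15
eef_pos: [0.5738, -0.2176, 0.1147]
orientation: [[-0.0, 1.0, -0.0], [1.0, 0.0, 0.0], [0.0, -0.0, -1.0]]
contact_force: [-0.0, -0.1, 0.3]
finger_gap: 0.483
gripper_force: 20.1
time: 19.55
eef_pos: [0.5738, -0.2176, 0.1147]
orientation: [[-0.0, 1.0, 0.0], [1.0, 0.0, 0.0], [0.0, 0.0, -1.0]]
contact_force: [1.7, -0.0, 0.1]
finger_gap: 0.649
gripper_force: 0.0
time: 20.05
eef_pos: [0.5761, -0.1283, 0.2002]
orientation: [[0.003, 1.0, 0.008], [1.0, -0.003, -0.002], [-0.002, 0.008, -1.0]]
contact_force: [0.8, -0.2, 0.3]
finger_gap: 0.652
gripper_force: 0.0
time: 20.55
eef_pos: [0.5738, -0.0839, 0.1947]
orientation: [[0.002, 1.0, -0.0], [1.0, -0.002, -0.0], [-0.0, -0.0, -1.0]]
contact_force: [0.5, -0.4, 0.5]
finger_gap: 0.649
gripper_force: 0.0
sink,err,err0 [(0.0, 7.9, 7.9), (20.5, 7.7, 13.6), (19.5, 13.6, 15.5)] eef [573.83 -83.9  194.71] F [ 0.51 -0.36  0.51] gap 0.649
238  64 65 66 65 60 57 52 53 58 63 62 62 60 59 62 61 60 61 62 62 65 65 66 66 65 66 63 58 55 50
239  65 66 65 63 59 50 42 47 55 59 60 59 62 61 64 62 63 63 63 64 64 65 64 63 62 64 64 64 60 53
240  65 64 65 64 58 48
[... 1067 characters left out ...]
56 48 38 31 30 33 35 34 38 38 36 39 46 55 62 65 66
252  66 63 62 55 41 28 27 29 40 50 55 56 56 57 55 48 39 36 38 41 46 50 50 51 54 57 62 63 64 64
253  64 65 63 55 40 31 25 28 35 43 45 46 47 53 57 57 49 47 48 52 56 61 59 60 62 65 65 66 65 66
254  65 64 64 58 42 30 27 24 30 33 36 38 41 51 57 62 59 57 57 59 61 63 63 64 63 65 65 66 64 64
255  64 64 64 58 45 32 27 25 29 32 38 42 49 56 61 63 62 62 62 62 63 64 63 64 65 64 65 66 66 64
256  65 64 64 58 44 31 26 28 30 37 48 53 57 60 64 64 63 61 61 61 64 64 65 64 64 65 64 66 65 66
257  65 64 63 58 47 34 31 34 37 46 53 58 60 62 64 65 64 60 61 61 63 65 64 66 65 65 64 65 66 67
shift px -0.25 -2.5 0.8915941715240479
shift px -0.25 -2.875 0.9509509801864624
```

At the gauge, the pointer is at about row 249.0 and the window centre at 249.4, so it is about 1 mm above mid-window (±7 mm allowed). The pan has sunk about 20 mm, and the arm is clear.

```bash
python3 -c "
from plant import job; print(job.finish_job())"
```

```text
the job is handed in; nothing more can be done
None
```

I threaded two rings over the post, set each down gently and handed the job in at about 21 s; by my camera measurement the pointer rests about 1 mm above the window's centre, and the other two rings and the lid stay on the board.

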